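# Scan the chamber's label, then hold its lid open

## Task

Log the incubation chamber in: take the handheld scanner off its charging pad, hold it steady for a good second square-on to the barcode label on the sloping console with its nose about 8 cm from the label, and stand it upright on its pad again. Then lift the chamber's lid by its bar to 45 degrees and finish while still holding the lid there in the gripper (the colleague opposite will reach in; the lid falls shut if let go, so never let it drop). Leave the dish in the chamber and the other things on the bench where they are.

Things in the scene. Friction and masses are not known exactly. Their poses are not given: they have to be found in the camera images.
- scanner: Handheld barcode scanner, a torch-shaped body of revolution, 124 mm tall, 0.14 to 0.24 kg, standing nose-down: black nose 56 mm in diameter and 34 mm tall, above it a round white handle 36 mm in diameter from 50 to 124 mm height. Origin: centre of the flat nose window (underside); its z axis runs from the nose up along the handle, the scanner looks along -z.
- beam (a point): The scanner's best reading point: on its axis, 80 mm in front of the nose window (scanner -z). It reads when this point lies on the label's centre, within 30 mm, and the scanner's axis is within 0.28 rad of the label's normal.
- dock: Charging pad, fixed: flat black disc 92 mm in diameter, 10 mm thick, no rim; the scanner stands in its middle at the start. Origin: centre of its underside, so the scanner's origin stands 10 mm above it.
- console: Fixed white controller console, about 140 (x) by 170 (y) mm and up to 91 mm tall, its sloping face rising away from the robot (towards its own +x) with four black dials 12 mm proud beside the label. Origin: bottom centre, z up, yaw varies.
- label: White barcode label, 34 by 56 mm, in the middle of the console's sloping face (62 mm above the table). Origin: its centre; z is its outward normal, tipped 0.5 rad from vertical towards the console's -x (the robot's side); y is horizontal.
- chamber: Fixed grey incubation chamber, an open box 190 (x) by 170 (y) by 90 mm tall with 8 mm walls and floor. Origin: bottom centre, z up, yaw varies; the lid hinges on its -x (robot's) rim.
- lid (a joint): Lid angle in rad: 0 shut, growing as the far (+x) edge rises and swings towards the robot; 0.785 is 45 degrees, stop at 1.2. No spring and hardly any friction: it falls shut from every angle. 190 by 170 mm, 10 mm thick frame with a clear window, 0.24 to 0.5 kg.
- lid_handle (a point): Middle of the lid's round black grip bar: 12 mm in diameter, straight for 100 mm parallel to the hinge (chamber's y), on two end posts, its axis 45 mm above the lid's top face and 165 mm from the hinge along the lid. It can turn between the fingers. With the lid shut it is 146 mm above the table.
- lid_hinge (a point): Middle of the lid's hinge axis, on the chamber's -x rim, 90.5 mm above the table; the axis runs along the chamber's y. From it the bar is 165 mm along the lid and 55 mm above the lid's underside.
- dish: Bystander: clear shallow dish 60 mm in diameter, 14 mm tall, on the chamber's floor. Origin: underside centre.
- dropper: Bystander: small amber bottle with black cap, 32 mm in diameter, 70 mm tall, beyond the pad. Origin: underside centre.
- vial_a: Bystander: white vial, 26 mm in diameter, 45 mm tall, in front of the console. Origin: underside centre.
- vial_b: Bystander: white vial like vial_a beside it. Origin: underside centre.
- tipbox: Bystander: pipette tip box 85 by 120 by 58 mm. Origin: underside centre.
- slidebox: Bystander: black slide box 90 by 170 by 30 mm. Origin: underside centre.
- mouse: Bystander: black computer mouse 100 by 60 by 30 mm. Origin: underside centre.
Not all that is in view belongs to the job. What is meant by the dock is not turquoise, and is the smaller of those in its own colour.

How it is judged:
By the outcome, as a careful person would: the job done as asked, in the order asked, and still so for the second after the job is handed in, while the arm keeps its last pose, push and grip.
It also fails if it takes over 64 s, if anything falls off the work surface, if the arm or the gripper's body presses on something with over 40 N, if the wrist force passes 120 N, or if a joint passes its speed limit or range.

## Robot

A 7-joint arm with a two-finger parallel gripper is mounted at the origin on the work surface. World frame = base frame: x ahead of the robot, y to its left, z up, the work surface at z = 0. Lengths are in m, angles in rad, forces in N, time in s.
With the tool pointing down it reaches from about 0.35 to 0.9 m from the base axis. Payload 19.9 kg.
Tool frame: the origin (TCP) lies midway between the tips of the shut fingers; the grasp point (between the pads) lies 19 mm behind it; z points along the fingers, y is the line along which they close (so a half turn about z gives the same grasp; the last joint's range is limited). The gripper opens to 94 mm and grips with 3 to 60 N. Pads are 16 mm wide; open, the fingers measure 119 mm over their backs; the gripper's body (75 mm by 177 mm) begins 78 mm behind the grasp point.
Start: joints at [1.127, 0.417, -0.01, 1.614, 0.005, 1.111, -0.053], TCP at [0.245, -0.575, 0.205] pointing down, gripper open.
Joint ranges: [-2.81, 2.81], [-0.39, 2.02], [-1.27, 1.25], [0.06, 2.57], [-1.19, 4.33], [0.19, 2], [-2.82, 2.82]. Speed limits (rad/s): [1.89, 1.89, 2.39, 2.39, 3.01, 3.01, 3.01].

## Interface

Orientations are given as a unit quaternion [x, y, z, w].
In Python, from bench import arm gives the robot as it stands. The module is installed in compiled form; this text tells all that it offers.
- The arm moves only by the shell command python3 -m inch 'ROWS' [FORCE]. ROWS is JSON, a list of rows, each a list of 3 entries, a list of its own where there are three numbers: the opening, from 0 (shut) to 1 (fully open), then the shift along the tool's x, y, z in units of 25 mm (1.0 is 25 mm), then the turn, a rotation vector about the tool's x, y, z in units of 5 degrees (1.0 is 5 degrees). In form: [[claw, [tx, ty, tz], [wx, wy, wz]], ...]. A call has 1 to 8 rows; each row is the pose to reach, as a shift and turn from the pose commanded when the call began, along the tool's axes at that moment; what a row does not reach only later rows make up. A row lasts 1/8 s, in which the tool goes at most 62.5 mm and 10.7 degrees, less where a joint would pass 70% of its speed; a pose out of reach is approached as far as the arm can. A call with a gripper value outside its range is refused whole. The fingers move at their own pace and stop on an object; FORCE is the grip in N (left out, the last holds). Time passes only in rows, so rows that repeat a pose let the fingers close. It gives the time, the measured TCP pose, the force, the opening and the grip force at its end, in the units of the state.
- arm.observe(): the state, without advancing time (a new reading comes with each control period).
- arm.read_camera(name): name is "side" or "top" or "wrist"; returns the picture (400x640x3 uint8, blue, green, red); there is no depth.
- arm.camera_info(name): a dict with "fx", "fy", "cx", "cy" (pixels), "extrinsics" (4x4, takes a point from world to camera coordinates); the wrist camera has in their place "mount" (4x4, takes a point from camera to tool coordinates, whose origin is the TCP and whose axes are the flange's). Camera axes: x right, y down, z forward; pixel columns grow to the right and rows downward; lengths in m; the calibration is good to about 2 mm. A picture is of the moment at which its call begins: read the wrist's pose just before it. camera_info takes no time and is no camera call.
- arm.sign_off(): hands the job in; it is judged then, once.
The state is a dict: "time": time; "qpos": joint angles; "qd": joint speeds; "effort": joint torques, N m; "eef_pos": TCP position; "ee_rot": TCP orientation; "force": force on the tool from outside, world axes, zero at the start; "torque": the same for the moment, N m; "gripper_width": opening from 0.0 (shut) to 1.0 (fully open); "finger_force": force on a finger pad.
Only numpy, scipy, OpenCV 4.12 (cv2) and the standard library are available. Lean on these libraries where they do the work, as an engineer would, in place of code of your own. Each camera call takes 0.05 s, during which the arm holds its last target. There are 200 camera calls.

## Working session

There is one attempt and no reset: what is moved stays moved. The work goes in short steps, Python scripts to look and compute and a shell command to move; the robot and the scene stay as the last step left them, time stands still between calls to the robot, and variables do not carry over. Pictures are saved under pics/ and viewed, at most 10 in all, crops included, and the job is handed in when it is done.

```bash
mkdir -p pics; python3 - <<'E'
from bench import arm
import cv2,numpy as np
s=arm.observe();print(s['time'],s['eef_pos'],s['ee_rot'],s['gripper_width'])
for n in("side","top","wrist"):
    i=arm.camera_info(n);print(n,{k:(np.round(v,4).tolist() if hasattr(v,'shape') or isinstance(v,list) else v) for k,v in i.items()})
    cv2.imwrite(f"pics/{n}0.png",arm.read_camera(n))
E
```

```text
0.0 [ 0.24485437 -0.57460783  0.2048147 ] [ 9.79783978e-01  2.00057375e-01 -1.59754220e-04 -6.14929781e-04] 1.0007466940485898
side {'fx': 365.11031243973565, 'fy': 365.11031243973565, 'cx': 320.11695037991944, 'cy': 199.24472083531379, 'extrinsics': [[0.9737, -0.2278, 0.0031, -0.5218], [-0.1701, -0.7361, -0.6552, 0.1991], [0.1516, 0.6374, -0.7555, 0.8336], [0.0, 0.0, 0.0, 1.0]]}
top {'fx': 445.5333794602357, 'fy': 445.5333794602357, 'cx': 325.1491913222923, 'cy': 196.46307406995743, 'extrinsics': [[0.0049, -0.9999, 0.0159, 0.0797], [-0.9811, -0.0079, -0.1935, 0.5572], [0.1936, -0.0146, -0.981, 1.2751], [0.0, 0.0, 0.0, 1.0]]}
wrist {'fx': 331.5780381308927, 'fy': 331.5780381308927, 'cx': 324.94706901830426, 'cy': 196.42366804450268, 'mount': [[0.0001, -0.9712, -0.2383, 0.0691], [1.0, 0.0001, -0.0001, 0.0004], [0.0001, -0.2383, 0.9712, -0.1791], [0.0, 0.0, 0.0, 1.0]]}
```

View pics/top0.png

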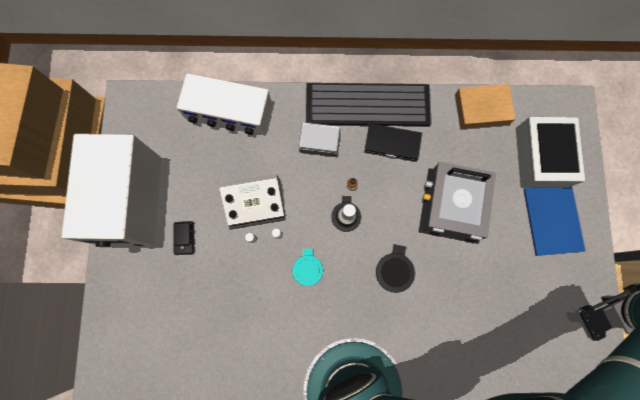

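View pics/side0.png

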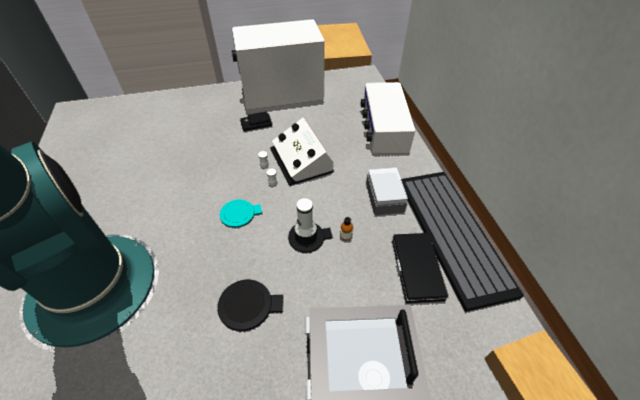

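The top view shows the scanner on a small black pad at about (347,214), with a turquoise disc at (308,270) and a larger black disc at (396,272). The console is at (252,202), the vials at (250,238) and (277,234), and the chamber at (460,200). The side view agrees: scanner (305,220), label (298,146), bar (407,345).
Candidates for the dock are turquoise (308,270), large black (396,272) and small black (347,216). I choose the small black one and check it in a close crop.

```bash
python3 - <<'E'
import cv2,numpy as np
t=cv2.imread("pics/top0.png");s=cv2.imread("pics/side0.png")
f=lambda im,x,y,w,h,k:cv2.resize(im[y:y+h,x:x+w],None,fx=k,fy=k,interpolation=cv2.INTER_CUBIC)
a=np.hstack([f(t,215,165,100,75,4),f(t,410,155,100,75,4)])
b=np.hstack([f(s,260,110,100,75,4),f(s,300,300,133,100,3)[:300,:400]])
cv2.imwrite("pics/c1.png",np.vstack([a,np.hstack([b,np.zeros((300,800-b.shape[1],3),np.uint8)])]))
cv2.imwrite("pics/c2.png",np.hstack([f(t,310,170,80,100,5),f(s,270,180,80,100,5)]))
E
```

```text
(no output)
```

View pics/c1.png

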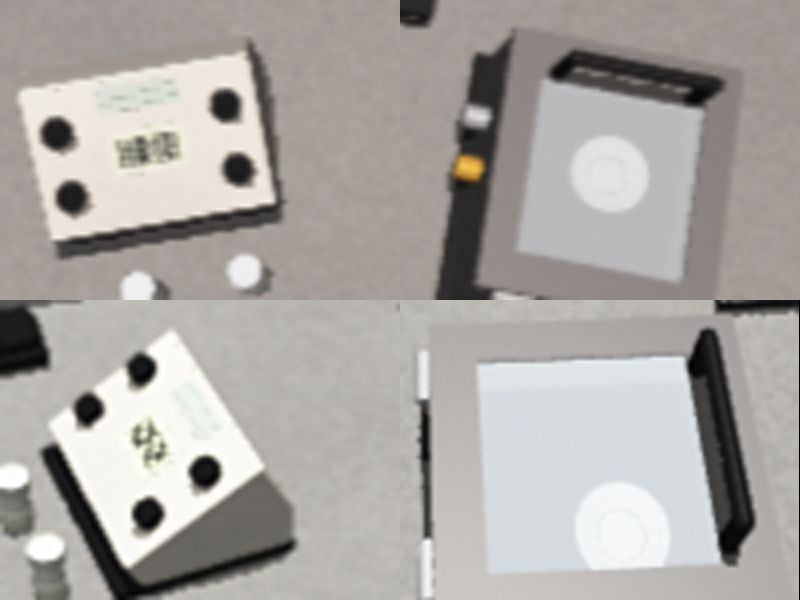

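View pics/c2.png

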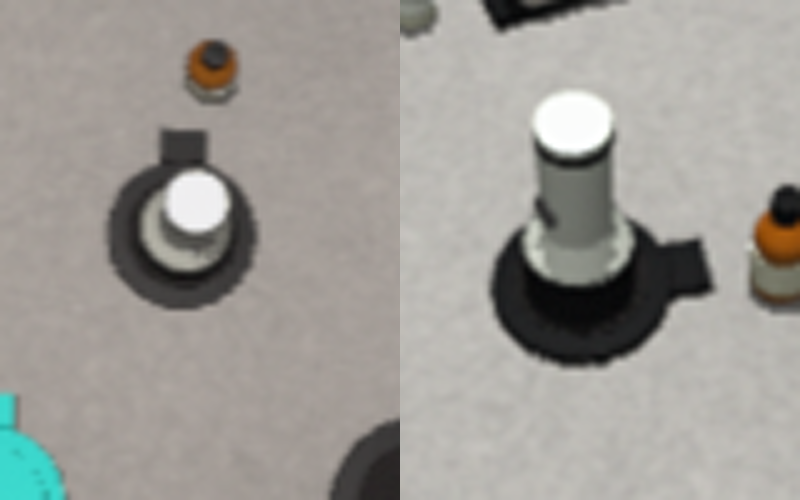

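The crops confirm that the scanner stands on the small black pad. Scaled back to the full image, I get:

| Feature | Top | Side |
|---|---|---|
| Scanner top | (349,210) | (304.4,204.2) |
| Label | (251,202) | (296.6,145.4) |
| Bar ends | (453,169)–(490,176) | (403.5,311.5)–(414,376.5) |

Next I triangulate these points.

```bash
cat > h.py <<'E'
import numpy as np
from scipy.spatial.transform import Rotation as R
from bench import arm
I={n:arm.camera_info(n) for n in("top","side","wrist")}
def ray(n,p,T=None):
    i=I[n];d=np.array([(p[0]-i['cx'])/i['fx'],(p[1]-i['cy'])/i['fy'],1])
    M=np.linalg.inv(np.array(i['extrinsics'])) if n!="wrist" else T@np.array(i['mount'])
    return M[:3,3],M[:3,:3]@d
def plane(n,p,z,T=None):
    o,d=ray(n,p,T);return o+d*(z-o[2])/d[2]
def tri(pt,ps):
    A=[];b=[]
    for n,p in(("top",pt),("side",ps)):
        o,d=ray(n,p);d=d/np.linalg.norm(d);P=np.eye(3)-np.outer(d,d);A.append(P);b.append(P@o)
    A=np.vstack(A);b=np.hstack(b);x=np.linalg.lstsq(A,b,rcond=None)[0]
    return x,np.linalg.norm(A@x-b)
def pose():
    s=arm.observe();T=np.eye(4);T[:3,:3]=R.from_quat(s['ee_rot']).as_matrix();T[:3,3]=s['eef_pos'];return T
def delta(Tgt,T=None):
    T=pose() if T is None else T
    D=np.linalg.inv(T)@Tgt
    return np.round(D[:3,3]/.025,2),np.round(np.degrees(R.from_matrix(D[:3,:3]).as_rotvec())/5,2)
E
python3 - <<'E'
from h import *
np.set_printoptions(precision=4,suppress=True)
c=lambda x,y,ox,oy,k:((x+.5)/k-.5+ox,(y+.5)/k-.5+oy)
t=lambda x,y:c(x,y,215,165,4); s=lambda x,y:c(x,y-300,260,110,4)
print("label",tri(t(146,149),s(148,443)))
D=[]
for n,a,b in(("d1",(57,133),(142,368)),("d2",(71,198),(88,408)),("d3",(226,105),(205,471)),("d4",(238,169),(147,514))):
    x,e=tri(t(*a),s(*b));D.append(x);print(n,x,e)
D=np.array(D);print("mean",D.mean(0)); v=D[0]+D[1]-D[2]-D[3];u=D[0]+D[2]-D[1]-D[3];print("yaw from y",np.arctan2(-v[0],v[1]),"from x",np.arctan2(u[1],u[0]),"tilt",np.arctan2(u[2],np.hypot(*u[:2])))
tc=lambda x,y:c(x-400,y,410,155,4); sc=lambda x,y:c(x-400,y-300,300,300,3)
A=tri(tc(572,58),sc(711,335));B=tri(tc(720,84),sc(743,530));print("bar",A,B,(A[0]+B[0])/2,"len",np.linalg.norm(A[0]-B[0]),"yaw",np.arctan2(-(A[0]-B[0])[0],(A[0]-B[0])[1]))
for n,p in(("A",(572,58)),("B",(720,84))): print("bar top z.146",plane("top",tc(*p),.146))
for p in((711,335),(743,530)): print("bar side z.146",plane("side",sc(*p),.146))
for p in((514,30),(743,70)): print("lid far corners z.1",plane("top",tc(*p),.10))
t2=lambda x,y:c(x,y,310,170,5); s2=lambda x,y:c(x-400,y,270,180,5)
print("scanner top",tri(t2(196,202),s2(573,122)),plane("top",t2(196,202),.134))
print("pad",plane("top",t2(182,235),.01),plane("side",s2(579,283),.01),"diam",plane("top",t2(257,235),.01)-plane("top",t2(108,235),.01))
print("dropper",plane("top",t2(215,52),.07))
for p in((138,287),(245,270)): print("vial",plane("top",t(*p),.045))
E
```

```text
label (array([0.5364, 0.3012, 0.0646]), np.float64(0.00023463739271253743))
d1 [0.5443 0.3631 0.0838] 9.466472407708552e-06
d2 [0.5006 0.3555 0.06  ] 0.0002490986010013486
d3 [0.566  0.2413 0.0838] 0.00019816886707205159
d4 [0.5228 0.2338 0.0592] 0.00043294404888621495
mean [0.5334 0.2984 0.0717]
yaw from y 0.1779143014677726 from x 0.17281519168351697 tilt 0.5008253823659934
bar (array([ 0.6201, -0.2734,  0.1497]), np.float64(0.0016147196521306324)) (array([ 0.5999, -0.3768,  0.1484]), np.float64(0.0021200914529347545)) [ 0.61   -0.3251  0.149 ] len 0.10536688537460374 yaw -0.19361880652166574
bar top z.146 [ 0.6199 -0.2743  0.146 ]
bar top z.146 [ 0.602 -0.378  0.146]
bar side z.146 [ 0.6226 -0.272   0.146 ]
bar side z.146 [ 0.599  -0.3763  0.146 ]
lid far corners z.1 [ 0.6529 -0.247   0.1   ]
lid far corners z.1 [ 0.6242 -0.4139  0.1   ]
scanner top (array([0.5029, 0.0186, 0.1361]), np.float64(0.0003575111460646955)) [0.503  0.0184 0.134 ]
pad [0.5031 0.0185 0.01  ] [0.5026 0.0197 0.01  ] diam [ 0.0007 -0.0912  0.    ]
dropper [0.604  0.0022 0.07  ]
vial [0.4369 0.3063 0.045 ]
vial [0.45  0.228 0.045]
```

```bash
cat >> h.py <<'E'
def tgt(p,z,y):
    z=np.array(z,float);z/=np.linalg.norm(z);y=np.array(y,float);y-=z*(y@z);y/=np.linalg.norm(y)
    T=np.eye(4);T[:3,:3]=np.c_[np.cross(y,z),y,z];T[:3,3]=p;return T
SC=np.array([.503,.0187]);L=np.array([.5365,.3008,.062]);YC=.175
N=np.array([-np.sin(.5)*np.cos(YC),-np.sin(.5)*np.sin(YC),np.cos(.5)])
E
python3 - <<'E'
from h import *
T=tgt([*SC,.19],[0,0,-1],[1,0,0]);print(delta(T))
print(pose()[:3,:3].round(3))
E
```

```text
(array([ 18.8 , -17.79,   0.61]), array([-1.000e-02, -1.000e-02, -1.338e+01]))
[[ 0.92   0.392 -0.   ]
 [ 0.392 -0.92   0.001]
 [-0.    -0.001 -1.   ]]
```

```bash
python3 -m inch '[[1,[2.3,-2.2,0],[0,0,-1.7]],[1,[4.6,-4.4,0],[0,0,-3.4]],[1,[6.9,-6.6,0],[0,0,-5]],[1,[9.2,-8.7,0.2],[0,0,-6.7]],[1,[11.5,-10.9,0.3],[0,0,-8.4]],[1,[13.8,-13.1,0.4],[0,0,-10]],[1,[16.2,-15.4,0.5],[0,0,-11.7]],[1,[18.8,-17.79,0.6],[0,0,-13.4]]]' && python3 -m inch '[[1,[0,0,0],[0,0,0]]]'; python3 - <<'E'
from h import *
print(delta(tgt([*SC,.19],[0,0,-1],[1,0,0])), arm.observe()['qpos'])
E
```

```text
time: 1.15
eef_pos: [0.4442, -0.1145, 0.195]
ee_rot: [0.705, 0.709, -0.0, 0.0]
force: [1.4, -0.7, 0.2]
gripper_width: 0.998
finger_force: 0.0
time: 1.27
eef_pos: [0.445, -0.1124, 0.1949]
ee_rot: [0.704, 0.711, 0.0, -0.0]
force: [0.5, -0.6, -0.0]
gripper_width: 1.004
finger_force: 0.0
(array([5.22, 2.37, 0.2 ]), array([ 0.  , -0.01,  0.11])) [ 0.63195453  0.1564993  -0.49097756  2.0080247   0.0864636   0.99679683
  0.10903339]
```

```bash
python3 -m inch '[[1,[2.3,1.1,0.1],[0,0,0]],[1,[4,2,0.2],[0,0,0.1]],[1,[5.22,2.37,0.2],[0,0,0.1]],[1,[5.22,2.37,0.2],[0,0,0.1]],[1,[5.22,2.37,0.2],[0,0,0.1]]]'; python3 - <<'E'
from h import *
import cv2
T=pose();im=arm.read_camera("wrist");cv2.imwrite("pics/w1.png",im)
print(delta(tgt([*SC,.076],[0,0,-1],[1,0,0])), arm.observe()['qpos'].round(2))
C=np.linalg.inv(T@np.array(I['wrist']['mount']))
for z in(.134,.01):
    p=C@np.array([*SC,z,1]);print(z,I['wrist']['fx']*p[0]/p[2]+I['wrist']['cx'],I['wrist']['fy']*p[1]/p[2]+I['wrist']['cy'])
E
```

```text
time: 1.9
eef_pos: [0.5026, 0.013, 0.1897]
ee_rot: [0.71, 0.704, -0.0, -0.0]
force: [-0.2, 0.2, -0.1]
gripper_width: 1.005
finger_force: 0.0
(array([0.24, 0.01, 4.55]), array([-0.  ,  0.01, -0.11])) [ 0.41  0.26 -0.57  1.91  0.16  1.01 -0.25]
0.134 324.96858889134745 203.35422599578465
0.01 325.0040486753683 174.04646082763873
```

View pics/w1.png

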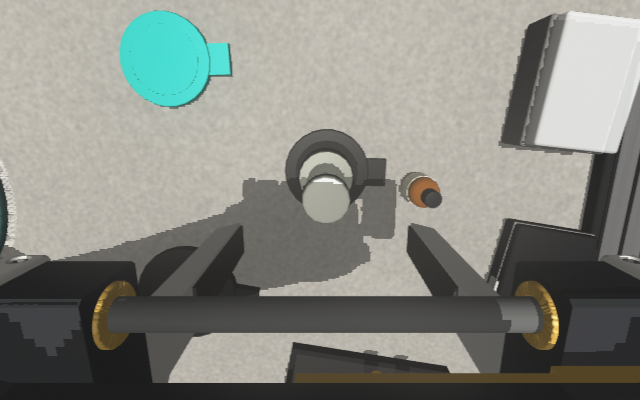

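The wrist view shows the scanner top at (326,200) against a predicted (325,203), and the pad at (326,171). The agreement is good, so I descend and grip.

```bash
python3 -m inch '[[1,[0.26,0,1.2],[0,0,-0.1]],[1,[0.26,0,2.4],[0,0,-0.1]],[1,[0.26,0,3.6],[0,0,-0.1]],[1,[0.26,0,4.55],[0,0,-0.1]],[1,[0.26,0,4.55],[0,0,-0.1]],[0.3,[0.26,0,4.55],[0,0,-0.1]],[0.2,[0.26,0,4.55],[0,0,-0.1]],[0.2,[0.26,0,4.55],[0,0,-0.1]]]' 35; python3 -m inch '[[0.2,[0,0,0],[0,0,0]],[0.2,[0,0,0],[0,0,0]]]' 35; python3 - <<'E'
from h import *
T=pose();print(delta(tgt([*SC,.216],[0,0,-1],[1,0,0])))
E
```

```text
time: 2.95
eef_pos: [0.5033, 0.0206, 0.0768]
ee_rot: [0.707, 0.708, 0.0, 0.0]
force: [-1.3, 0.4, -0.1]
gripper_width: 0.721
finger_force: 0.0
time: 3.2
eef_pos: [0.503, 0.0207, 0.0763]
ee_rot: [0.707, 0.708, 0.0, 0.0]
force: [-0.1, -0.7, 0.3]
gripper_width: 0.505
finger_force: 0.0
(array([-0.08,  0.  , -5.59]), array([ 0.  , -0.  ,  0.02]))
```

```bash
python3 -m inch '[[0.2,[0,0,0],[0,0,0]],[0.2,[0,0,0],[0,0,0]],[0.2,[0,0,0],[0,0,0]],[0.2,[0,0,0],[0,0,0]]]' 35
```

```text
time: 3.7
eef_pos: [0.5028, 0.0207, 0.0761]
ee_rot: [0.707, 0.708, -0.0, -0.0]
force: [-0.6, 1.2, -1.0]
gripper_width: 0.378
finger_force: 35.0
```

```bash
python3 -m inch '[[0.2,[0,0,-0.5],[0,0,0]],[0.2,[0,0,-1.5],[0,0,0]],[0.2,[0,0,-3],[0,0,0]],[0.2,[0,0,-4.4],[0,0,0]],[0.2,[0,0,-5.6],[0,0,0]],[0.2,[0,0,-5.6],[0,0,0]]]' 35; python3 - <<'E'
from h import *
P=L+N*.146; y=-np.cross(N,[np.sin(YC),-np.cos(YC),0]);y=np.array([np.cos(YC),np.sin(YC),0])
print(P,delta(tgt(P,-N,y)))
E
```

```text
time: 4.45
eef_pos: [0.5039, 0.0208, 0.2186]
ee_rot: [0.707, 0.708, 0.001, 0.002]
force: [0.3, -0.5, -3.3]
gripper_width: 0.378
finger_force: 35.0
[0.46757295 0.2886131  0.19012705] (array([10.71, -1.44,  1.13]), array([-5.67,  0.51, -1.95]))
```

```bash
python3 -m inch '[[0.2,[1.5,-0.2,0],[-0.8,0.1,-0.3]],[0.2,[3,-0.4,0],[-1.6,0.1,-0.6]],[0.2,[4.6,-0.6,0.1],[-2.4,0.2,-0.8]],[0.2,[6.2,-0.8,0.3],[-3.2,0.3,-1.1]],[0.2,[7.8,-1,0.6],[-4.1,0.4,-1.4]],[0.2,[9.4,-1.3,0.9],[-5,0.45,-1.7]],[0.2,[10.71,-1.44,1.13],[-5.67,0.51,-1.95]],[0.2,[10.71,-1.44,1.13],[-5.67,0.51,-1.95]]]' 35;python3 -m inch '[[0.2,[0,0,0],[0,0,0]],[0.2,[0,0,0],[0,0,0]]]'; python3 - <<'E'
from h import *
import cv2
P=L+N*.146; y=np.array([np.cos(YC),np.sin(YC),0])
print(P,delta(tgt(P,-N,y)),arm.observe()['qpos'].round(2))
t=arm.read_camera("top")[140:260,215:375];s=arm.read_camera("side")[80:200,230:390]
cv2.imwrite("pics/c3.png",np.hstack([cv2.resize(a,None,fx=2.5,fy=2.5,interpolation=cv2.INTER_CUBIC) for a in(t,s)]))
E
```

```text
time: 5.45
eef_pos: [0.4644, 0.2904, 0.1866]
ee_rot: [0.621, 0.744, 0.188, 0.156]
force: [-0.9, -0.5, -1.3]
gripper_width: 0.378
finger_force: 35.0
time: 5.7
eef_pos: [0.4671, 0.2873, 0.188]
ee_rot: [0.624, 0.742, 0.188, 0.157]
force: [0.1, 0.2, -1.5]
gripper_width: 0.377
finger_force: 35.0
[0.46757295 0.2886131  0.19012705] (array([ 0.05,  0.07, -0.06]), array([-0.05, -0.  , -0.02])) [-0.08  0.14 -0.74  2.17  0.74  0.57 -1.19]
```

View pics/c3.png

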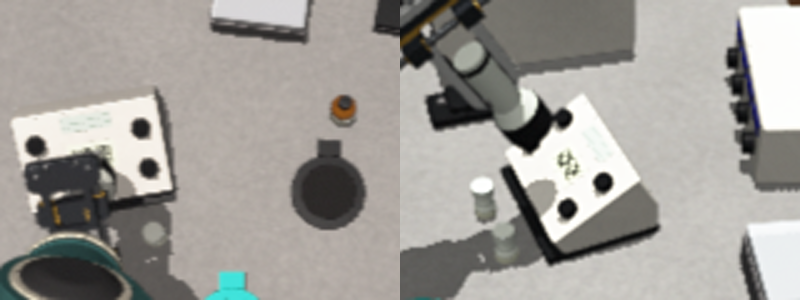

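The scanner is held in line with the gripper, with its nose at about (525,130) in the side half of the picture. It points at the label, now at (568,162), and the empty pad is at (328,190) in the top half. I make a small correction and hold.

```bash
python3 -m inch '[[0.2,[0.05,0.07,-0.06],[0,0,0]],[0.2,[0.05,0.07,-0.06],[0,0,0]],[0.2,[0.05,0.07,-0.06],[0,0,0]],[0.2,[0.05,0.07,-0.06],[0,0,0]],[0.2,[0.05,0.07,-0.06],[0,0,0]],[0.2,[0.05,0.07,-0.06],[0,0,0]],[0.2,[0.05,0.07,-0.06],[0,0,0]],[0.2,[0.05,0.07,-0.06],[0,0,0]]]'; python3 -m inch '[[0.2,[0,0,0],[0,0,0]],[0.2,[0,0,0],[0,0,0]],[0.2,[0,0,0],[0,0,0]],[0.2,[0,0,0],[0,0,0]],[0.2,[0,0,0],[0,0,0]],[0.2,[0,0,0],[0,0,0]],[0.2,[0,0,0],[0,0,0]],[0.2,[0,0,0],[0,0,0]]]'; python3 - <<'E'
from h import *
print(delta(tgt([.503,.0207,.216],[0,0,-1],[1,0,0])))
E
```

```text
time: 6.8
eef_pos: [0.4671, 0.2898, 0.1901]
ee_rot: [0.623, 0.743, 0.189, 0.157]
force: [0.1, 0.2, -2.1]
gripper_width: 0.378
finger_force: 35.0
time: 7.8
eef_pos: [0.4672, 0.2897, 0.1901]
ee_rot: [0.623, 0.743, 0.189, 0.157]
force: [0.1, -0.2, -2.1]
gripper_width: 0.378
finger_force: 35.0
(array([-10.84,   0.09,  -1.15]), array([ 5.67, -0.51,  1.96]))
```

```bash
python3 -m inch '[[0.2,[-1.5,0,-0.2],[0.8,-0.1,0.3]],[0.2,[-3,0,-0.4],[1.6,-0.1,0.6]],[0.2,[-4.6,0,-0.6],[2.4,-0.2,0.8]],[0.2,[-6.2,0,-0.8],[3.2,-0.3,1.1]],[0.2,[-7.8,0.1,-1],[4.1,-0.4,1.4]],[0.2,[-9.4,0.1,-1.1],[5,-0.45,1.7]],[0.2,[-10.84,0.09,-1.15],[5.67,-0.51,1.96]],[0.2,[-10.84,0.09,-1.15],[5.67,-0.51,1.96]]]' 35;python3 -m inch '[[0.2,[0,0,0],[0,0,0]],[0.2,[0,0,0],[0,0,0]]]'; python3 - <<'E'
from h import *
print(delta(tgt([.503,.0207,.078],[0,0,-1],[1,0,0])))
E
```

```text
time: 8.8
eef_pos: [0.5038, 0.0183, 0.2156]
ee_rot: [0.708, 0.706, -0.0, -0.001]
force: [0.3, 0.6, -1.8]
gripper_width: 0.378
finger_force: 35.0
time: 9.05
eef_pos: [0.5027, 0.0217, 0.2161]
ee_rot: [0.706, 0.708, 0.0, 0.0]
force: [-0.8, 0.2, -1.9]
gripper_width: 0.378
finger_force: 35.0
(array([-0.04,  0.01,  5.53]), array([ 0.  , -0.  ,  0.02]))
```

Now I lower it, slowing towards the bottom.

```bash
python3 -m inch '[[0.2,[-0.04,0,1.2],[0,0,0]],[0.2,[-0.04,0,2.4],[0,0,0]],[0.2,[-0.04,0,3.6],[0,0,0]],[0.2,[-0.04,0,4.6],[0,0,0]],[0.2,[-0.04,0,5.2],[0,0,0]],[0.2,[-0.04,0,5.4],[0,0,0]],[0.2,[-0.04,0,5.5],[0,0,0]],[0.2,[-0.04,0,5.5],[0,0,0]]]' 35; python3 -m inch '[[0.2,[0,0,0.05],[0,0,0]],[0.2,[0,0,0.07],[0,0,0]],[0.2,[0,0,0.07],[0,0,0]],[0.2,[0,0,0.07],[0,0,0]]]'
```

```text
time: 10.05
eef_pos: [0.5032, 0.0199, 0.0791]
ee_rot: [0.707, 0.707, 0.0, 0.0]
force: [0.4, -0.0, -2.0]
gripper_width: 0.379
finger_force: 35.0
time: 10.55
eef_pos: [0.503, 0.0199, 0.0769]
ee_rot: [0.707, 0.707, 0.0, -0.0]
force: [-0.2, -0.5, -1.4]
gripper_width: 0.377
finger_force: 35.0
```

```bash
python3 -m inch '[[0.2,[0,0,0.03],[0,0,0]],[0.2,[0,0,0.05],[0,0,0]],[0.2,[0,0,0.05],[0,0,0]]]';  python3 -m inch '[[0.42,[0,0,0],[0,0,0]],[0.5,[0,0,0],[0,0,0]],[0.7,[0,0,0],[0,0,0]],[1,[0,0,0],[0,0,0]],[1,[0,0,0],[0,0,0]],[1,[0,0,0],[0,0,0]],[1,[0,0,0],[0,0,0]],[1,[0,0,0],[0,0,0]]]'; python3 -m inch '[[1,[0,0,-1],[0,0,0]],[1,[0,0,-2.5],[0,0,0]],[1,[0,0,-4.5],[0,0,0]],[1,[0,0,-6],[0,0,0]],[1,[0,0,-6],[0,0,0]]]'; python3 - <<'E'
from h import *
import cv2
YK=-.172; BX=np.array([np.cos(YK),np.sin(YK),0]);B=np.array([.611,-.325,.146])
print(delta(tgt(B+[0,0,.084],[0,0,-1],BX)))
t=arm.read_camera("side");cv2.imwrite("pics/s4.png",cv2.resize(t[150:270,240:400],None,fx=3,fy=3))
E
```

```text
time: 10.92
eef_pos: [0.5031, 0.0199, 0.0761]
ee_rot: [0.707, 0.707, 0.0, 0.0]
force: [-3.8, -0.5, 12.2]
gripper_width: 0.374
finger_force: 35.0
time: 11.92
eef_pos: [0.5029, 0.0199, 0.0755]
ee_rot: [0.707, 0.707, 0.0, -0.0]
force: [0.3, 0.0, -0.1]
gripper_width: 0.999
finger_force: 0.0
time: 12.55
eef_pos: [0.5042, 0.0199, 0.228]
ee_rot: [0.707, 0.707, 0.001, 0.002]
force: [-0.4, 0.2, -0.3]
gripper_width: 0.998
finger_force: 0.0
(array([-13.8 ,   4.27,  -0.05]), array([ 0.05, -0.  ,  1.98]))
```

View pics/s4.png

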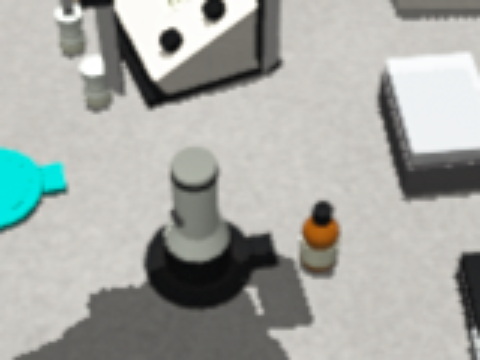

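The scanner stands upright in the middle of the pad, with its top at (195,165) in the crop. The dropper is untouched at (320,240). Next I go above the bar.

```bash
python3 -m inch '[[1,[-1.7,0.5,0],[0,0,0.2]],[1,[-3.4,1,0],[0,0,0.5]],[1,[-5.2,1.6,0],[0,0,0.8]],[1,[-7,2.1,0],[0,0,1]],[1,[-8.8,2.7,0],[0,0,1.3]],[1,[-10.6,3.2,0],[0,0,1.6]],[1,[-12.4,3.8,0],[0,0,1.8]],[1,[-13.8,4.27,0],[0,0,1.98]]]'; python3 -m inch '[[1,[0,0,0],[0,0,0]],[1,[0,0,0],[0,0,0]]]'; python3 - <<'E'
from h import *
import cv2
YK=-.172; BX=np.array([np.cos(YK),np.sin(YK),0]);BY=np.array([-BX[1],BX[0],0]);B=np.array([.611,-.325,.146])
print(delta(tgt(B+[0,0,.084],[0,0,-1],BX)))
T=pose();im=arm.read_camera("wrist");cv2.imwrite("pics/w5.png",im)
C=np.linalg.inv(T@np.array(I['wrist']['mount']))
for k in(-.05,0,.05):
    p=C@np.append(B+BY*k,1);print(k,I['wrist']['fx']*p[0]/p[2]+I['wrist']['cx'],I['wrist']['fy']*p[1]/p[2]+I['wrist']['cy'])
E
```

```text
time: 13.6
eef_pos: [0.6096, -0.3269, 0.2234]
ee_rot: [0.766, 0.643, -0.001, -0.001]
force: [0.2, 0.6, 0.2]
gripper_width: 1.001
finger_force: 0.0
time: 13.85
eef_pos: [0.6096, -0.3241, 0.2241]
ee_rot: [0.765, 0.644, -0.0, -0.001]
force: [0.9, 1.4, 0.5]
gripper_width: 0.999
finger_force: 0.0
(array([-0.03,  0.06, -0.24]), array([-0.02, -0.01,  0.01]))
-0.05 326.4185544531039 261.59881097153595
0 326.52781006907145 204.02994563552016
0.05 326.64724808756074 141.09577843936503
```

View pics/w5.png

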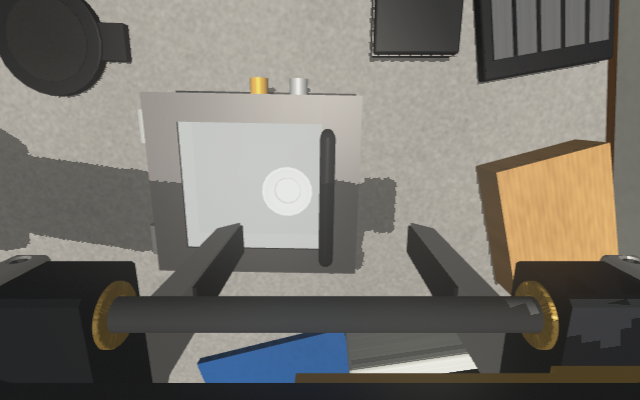

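The wrist view shows the bar parallel to the pads at column 327, rows 130–267, with its centre at row 198 against a predicted 204. I descend and grip.

```bash
python3 -m inch '[[1,[0,0.06,1],[0,0,0]],[1,[0,0.06,2],[0,0,0]],[1,[0,0.06,3],[0,0,0]],[0.5,[0,0.06,3.87],[0,0,0]],[0.3,[0,0.06,3.87],[0,0,0]],[0.1,[0,0.06,3.87],[0,0,0]],[0,[0,0.06,3.87],[0,0,0]],[0,[0,0.06,3.87],[0,0,0]]]' 35; python3 -m inch '[[0,[0,0,0],[0,0,0]],[0,[0,0,0],[0,0,0]],[0,[0,0,0],[0,0,0]],[0,[0,0,0],[0,0,0]],[0,[0,0,0],[0,0,0]],[0,[0,0,0],[0,0,0]],[0,[0,0,0],[0,0,0]],[0,[0,0,0],[0,0,0]]]' 35;
```

```text
time: 14.9
eef_pos: [0.6116, -0.3255, 0.1294]
ee_rot: [0.765, 0.644, 0.0, 0.0]
force: [1.0, 0.4, 0.3]
gripper_width: 0.504
finger_force: 0.0
time: 15.9
eef_pos: [0.6104, -0.3252, 0.1286]
ee_rot: [0.765, 0.644, -0.001, -0.001]
force: [-7.8, 2.2, 4.7]
gripper_width: 0.117
finger_force: 35.0
```

```bash
python3 -c "
import numpy as np
r=np.hypot(.165,.055);a=np.arctan2(.055,.165)
f=lambda t:np.array([(r*np.cos(a+t)-.165),-(r*np.sin(a+t)-.055)])/.025
for t0,ts in((0,np.linspace(.05,.4,8)),(.4,np.linspace(.45,.785,8))): print(t0,[(f(t)-f(t0)).round(2).tolist() for t in ts])"
```

```text
0 [[-0.12, -0.33], [-0.25, -0.65], [-0.4, -0.96], [-0.57, -1.27], [-0.75, -1.56], [-0.94, -1.85], [-1.15, -2.13], [-1.38, -2.4]]
0.4 [[-0.24, -0.26], [-0.47, -0.49], [-0.72, -0.71], [-0.98, -0.92], [-1.25, -1.12], [-1.53, -1.3], [-1.81, -1.47], [-2.11, -1.62]]
```

```bash
python3 -m inch '[[0,[0,-0.12,-0.33],[0,0,0]],[0,[0,-0.25,-0.65],[0,0,0]],[0,[0,-0.4,-0.96],[0,0,0]],[0,[0,-0.57,-1.27],[0,0,0]],[0,[0,-0.75,-1.56],[0,0,0]],[0,[0,-0.94,-1.85],[0,0,0]],[0,[0,-1.15,-2.13],[0,0,0]],[0,[0,-1.38,-2.4],[0,0,0]]]' 35; python3 - <<'E'
from h import *
print(delta(tgt([.6104,-.3252,.1286],[0,0,-1],[np.cos(.172),-np.sin(.172),0])))
E
```

```text
time: 16.9
eef_pos: [0.5775, -0.319, 0.1894]
ee_rot: [0.765, 0.644, 0.0, 0.0]
force: [-0.7, 4.9, -4.9]
gripper_width: 0.117
finger_force: 35.0
(array([-0.02,  1.34,  2.43]), array([ 0.01, -0.01,  0.  ]))
```

Forces are small and the arc tracks well. I continue to 45 degrees.

```bash
python3 -m inch '[[0,[0,-0.24,-0.26],[0,0,0]],[0,[0,-0.47,-0.49],[0,0,0]],[0,[0,-0.72,-0.71],[0,0,0]],[0,[0,-0.98,-0.92],[0,0,0]],[0,[0,-1.25,-1.12],[0,0,0]],[0,[0,-1.53,-1.3],[0,0,0]],[0,[0,-1.81,-1.47],[0,0,0]],[0,[0,-2.11,-1.62],[0,0,0]]]' 35; python3 -m inch '[[0,[0,0,0],[0,0,0]],[0,[0,0,0],[0,0,0]],[0,[0,0,0],[0,0,0]],[0,[0,0,0],[0,0,0]]]'; python3 - <<'E'
from h import *
import cv2
t,q=delta(tgt([.6104,-.3252,.1286],[0,0,-1],[np.cos(.172),-np.sin(.172),0]));print(t,q)
d=t*.025;print("lid angle",np.arctan2(.055+d[2],.165-d[1])-np.arctan2(.055,.165),np.hypot(.055+d[2],.165-d[1]))
cv2.imwrite("pics/s6.png",np.hstack([cv2.resize(arm.read_camera("side")[150:400,240:500],None,fx=1.5,fy=1.5),cv2.resize(arm.read_camera("top")[130:380,300:560],None,fx=1.5,fy=1.5)]))
E
```

```text
time: 17.9
eef_pos: [0.5277, -0.3096, 0.2316]
ee_rot: [0.765, 0.644, 0.002, 0.002]
force: [9.4, 7.3, 5.4]
gripper_width: 0.121
finger_force: 35.0
time: 18.4
eef_pos: [0.5278, -0.3096, 0.2315]
ee_rot: [0.765, 0.644, 0.002, 0.002]
force: [7.3, 7.7, 5.7]
gripper_width: 0.111
finger_force: 34.9
[-0.06  3.34  4.13] [ 0.06 -0.    0.01]
lid angle 0.7734640566262754 0.17800368675957248
```

View pics/s6.png

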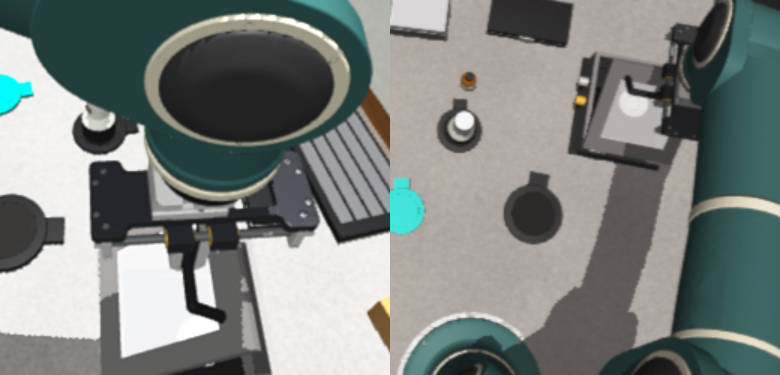

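The lid is open and held, with the bar at about (200,300) in the side half and everything else undisturbed. The radius is 4 mm off, so I check joint limits and measure the lid itself with my last picture.

```bash
python3 - <<'E'
from h import *
import cv2
s=arm.observe();print(s['qpos'].round(3),s['torque'],s['force'])
w=arm.read_camera("wrist");t=arm.read_camera("top")
cv2.imwrite("pics/w.png",w);cv2.imwrite("pics/t.png",t)
top=cv2.resize(w,(480,300));tt=cv2.resize(t[150:250,410:517],(320,300),interpolation=cv2.INTER_CUBIC)
sd=arm.read_camera("side");cv2.imwrite("pics/s.png",sd)
b=cv2.resize(sd[300:400,290:450],(480,300),interpolation=cv2.INTER_CUBIC)
cv2.imwrite("pics/m.png",np.vstack([np.hstack([top,tt]),np.hstack([b,np.zeros((300,320,3),np.uint8)])]))
E
```

```text
[ 0.802  0.398 -0.422  1.612  0.172  1.163  0.171] [ 1.7188003  -2.01613474 -0.05618573] [8.14706458 7.68921045 4.47379722]
```

View pics/m.png

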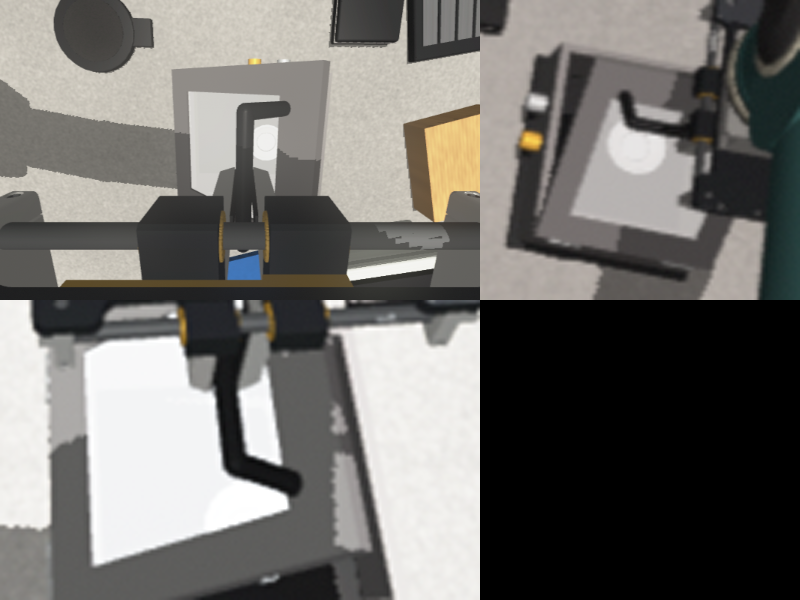

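The picture shows the bar's +y elbow in the wrist view at (245,110) in the panel and in the top view at (637,128). The −y elbow in the side view is at (233,462). I intersect these rays with the bar-end planes.

```bash
python3 - <<'E'
from h import *
np.set_printoptions(precision=4,suppress=True)
YK=-.172; BX=np.array([np.cos(YK),np.sin(YK),0]);BY=np.array([-BX[1],BX[0],0]);B=np.array([.611,-.3245,.146]);H=B-.165*BX;H[2]=.0905
T=pose()
g=T[:3,3]-.019*T[:3,2];print("grasp in chamber",(g-H)@BX,g[2]-H[2])
def cut(n,p,k):
    o,d=ray(n,p,T);x=o+d*((B+BY*k-o)@BY)/(d@BY);a,z=(x-H)@BX,x[2]-H[2];print(n,a,z,"r",np.hypot(a,z),"th",np.arctan2(z,a)-np.arctan2(.055,.165))
    return o,d
for k in(.05,.054):
    w=cut("wrist",(326.7,146.7),k);t=cut("top",(462.5,192.7),k);cut("side",(367.7,354),-k)
M=[];b=[]
for o,d in(w,t):
    d=d/np.linalg.norm(d);P=np.eye(3)-np.outer(d,d);M.append(P);b.append(P@o)
x=np.linalg.lstsq(np.vstack(M),np.hstack(b),rcond=None)[0];a,z=(x-H)@BX,x[2]-H[2];print("tri",a,z,(x-B)@BY,np.arctan2(z,a)-np.arctan2(.055,.165))
E
```

```text
grasp in chamber 0.08038914646472392 0.15998284692918488
wrist 0.08206037479245558 0.11278274896379545 r 0.13947707186096495 th 0.6200375137967453
top 0.07155610839203475 0.17428703817856708 r 0.1884044806401109 th 0.8594651885593922
side 0.07789874293174795 0.1656413705565102 r 0.18304446943348404 th 0.8094510265949841
wrist 0.08157064509309733 0.15631556265699487 r 0.17631881711739372 th 0.7680845793377222
top 0.06794594269407946 0.18804959666747648 r 0.19994824814283246 th 0.9023227755901406
side 0.07602869438511396 0.17828775146953027 r 0.19382178591161017 th 0.845957651316227
tri 0.07827322677106482 0.16073484218626524 0.05026747259407205 0.7958754858643002
```

The estimates put the lid at about 0.77–0.80 rad. The target is 0.785, and the lid is steady and firmly gripped, so I hand in.

```bash
python3 -m inch '[[0,[0,-0.04,0],[0,0,0]],[0,[0,-0.04,0],[0,0,0]],[0,[0,-0.04,0],[0,0,0]],[0,[0,-0.04,0],[0,0,0]]]' 35 && python3 -c "
from bench import arm
print(arm.sign_off())"
```

```text
time: 19.15
eef_pos: [0.5272, -0.3095, 0.2318]
ee_rot: [0.765, 0.644, 0.002, 0.003]
force: [9.3, 7.3, 6.9]
gripper_width: 0.115
finger_force: 35.0
the job is handed in; nothing more can be done
None
```

I held the scanner over the label at the reading pose for about 2 s, stood it back upright on its pad, and handed in at about 19 s with the lid gripped at an estimated 0.77–0.80 rad (45 degrees is 0.785); the hand-in returned no verdict.

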